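# Lay out a battery junction box for bolting up

### The arm

A 6-joint arm with a two-finger parallel gripper is mounted at the origin on the work surface. World frame = base frame: x ahead of the robot, y to its left, z up, the work surface at z = 0. Lengths are in m, angles in rad, forces in N, time in s.
With the tool pointing down it reaches from about 0.35 to 0.975 m from the base axis. Payload 4.9 kg.
Tool frame: the origin (TCP) lies between the finger pads; the fingertips stand 8 mm ahead of it and the grasp point (between the pads) lies 11 mm behind it; z points along the fingers, y is the direction in which the jaws open and shut (so a half turn about z gives the same grasp; the last joint's range is limited). The gripper opens to 85 mm and grips with 20 to 120 N. Pads are 22 mm wide; open, the fingers measure 114 mm over their backs; the gripper's body (76 mm by 85 mm) begins 54 mm behind the grasp point. The pads swing forward as they close: fully open they stand 13 mm farther back than shut.
Start: joints at [1.153, 0.053, 1.613, -0, 1.476, -0.119], TCP at [0.184, 0.597, 0.239] pointing down, gripper open.
Joint ranges: [-3.01, 3.01], [-1.01, 2.22], [0.06, 2.58], [-1.02, 4.17], [0.09, 2.62], [-3.14, 3.14]. Speed limits (rad/s): [2.57, 2.57, 3.14, 3.14, 3.14, 3.14].

### API

Orientations are given as a rotation vector (axis times angle).
In Python, from station import ctrl gives the robot as it stands. The module is installed in compiled form; this text tells all that it offers.
- The arm moves only by the shell command python3 -m creep 'ROWS' [FORCE]. ROWS is JSON, a list of rows, each an object with "hand": the opening, from 0 (shut) to 1 (fully open); "translation": the shift along the tool's x, y, z in cm, a list of three; "delta_rot": the turn, a rotation vector about the tool's x, y, z in degrees, a list of three. A call has 1 to 8 rows; each row shifts and turns the commanded pose from where the row before left it, along the tool's axes as they then stand; what a row does not reach is not made up. A row lasts 1/8 s, in which the tool goes at most 62.5 mm and 10.7 degrees, less where a joint would pass 70% of its speed; a pose out of reach is approached as far as the arm can. A call with a gripper value outside its range is refused whole. The fingers move at their own pace and stop on an object; FORCE is the grip in N (left out, the last holds). Time passes only in rows, so rows that do not move let the fingers close. It gives the time, the measured TCP pose, the force and the opening at its end, in the units of the state.
- ctrl.get_obs(): the state, without advancing time (a new reading comes with each control period).
- ctrl.get_image(name): name is "scene" or "top"; returns (picture, depth): 420x560x3 uint8, red, green, blue; 420x560 float32, m along the optical axis (not along the pixel's ray), 0 where there is no reading.
- ctrl.calibration(name): a dict with "fx", "fy", "cx", "cy" (pixels), "T" (4x4, takes a point from camera to world coordinates). Camera axes: x right, y up, looking along -z (the intrinsics and any distortion apply to the point x, -y, -z); pixel columns grow to the right and rows downward; lengths in m; the calibration is good to about 2 mm. A picture is of the moment at which its call begins. calibration takes no time and is no camera call.
- ctrl.finish_job(): hands the job in, once; it reports no verdict.
The state is a dict: "t": time; "q": joint angles; "dq": joint speeds; "effort": joint torques, N m; "tool_pos": TCP position; "tool_rot": TCP orientation; "contact_force": force on the tool from outside, world axes, zero at the start; "wrist_torque": the same for the moment, N m; "opening": finger opening in m.
Only numpy, scipy, OpenCV 4.12 (cv2) and the standard library are available. Lean on these libraries where they do the work, as an engineer would, in place of code of your own. Each camera call takes 0.05 s, during which the arm holds its last target.

### The job

Lay out this electric-car battery junction box ready for bolting, each part lined up squarely on its dark pad on the tray: the white fuse behind the red-topped positive contactor, the blue current sensor behind the grey-topped negative contactor, and the gold resistor between the two contactors (behind means the side away from the tray's orange connector). Then lay the orange-sleeved copper link flat on top so that its two ends bridge from the positive contactor's rear terminal to the fuse's nearer terminal. Leave the bolt bin, the yellow pendant and the screwdriver where they are.

Things in the scene. Friction and masses are not known exactly. Their poses are not given: they have to be found in the camera images.
- carrier: Aluminium tray of the junction box, fixed, 210 (x) x 250 (y) mm, floor 8 mm and rim 15 mm high; corner ears reach y = +-142 mm. Origin: centre of its underside, on the bench. Orange connector, 41 mm high, on its front (-x, turned at most 0.25 rad from the robot); +x is the rear. Dark thin pads along x: 96 x 46 mm centred (48, +73) and (48, -73), 74 x 38 mm centred (-48, 0) mm
- pos_contactor: Positive contactor: black box, red top, 70 (x) x 56 (y) mm, fixed on the tray at (-48, 73) or (-48, -73) mm, axes as the tray's. Origin: centre of its underside, on the tray's floor. On top two flat copper terminals 22 x 22 mm, centred x = -22 and +22 mm (rear), top 56 mm above its origin, a thin wall between them, to 64 mm. The pad behind it is centred at x = 96 mm, y = 0 in its frame
- neg_contactor: Negative contactor: the same in shape and size, but with a grey top; fixed at the other of the two places. Origin: centre of its underside. The pad behind it is centred at x = 96 mm, y = 0 in its frame
- fuse: Fuse in its holder, loose, 90 (x) x 40 (y) x 56 mm, 0.3 kg: white ceramic block in the middle, 40 (x) x 38 (y) mm, 10 to 50 mm high (grip it across y), black base, and at each end a black post with a flat copper terminal 20 x 22 mm, centred x = -35 and +35 mm, top at 56 mm (level with the contactor's). Origin: centre of its underside. Either end may face front
- sensor: Current sensor, loose, 0.16 kg: blue block 40 x 40 mm, 46 mm high (51 mm with the black socket on top; grip it across y), with a copper bar through it along x, 80 mm long, 20 mm wide, 22 to 26 mm high, and low blue feet. Origin: centre of its underside. Either end may face front
- resistor: Pre-charge resistor, loose, 0.12 kg: gold finned body 50 (x) x 30 (y) mm, 28 mm high, on a 65 x 30 x 5 mm foot. Origin: centre of its underside. Grip across y. Either end may face front
- link: Bridge link, loose, 0.1 kg: copper strip 64 (x) x 20 (y) x 4 mm with a raised orange sleeve in the middle, 30 (x) x 22 (y) mm, 21 mm high (grip it across y). Origin: centre of its underside. In place its x lies along the contactor's, its underside is 64 mm above the bench and its middle midway between the two terminals, about 41 mm behind the contactor's origin. Either end may face front
- bolt_bin: Bystander: open blue bin with bolts, 90 x 150 x 60 mm, loose, beyond the tray. Origin: centre of its underside
- pendant: Bystander: yellow lift control with a red mushroom button, 68 x 140 mm, 78 mm high, loose, beyond the tray. Origin: centre of its underside
- screwdriver: Bystander: screwdriver with a red handle, 230 mm long, loose, lying on the bench beyond the tray. Origin: near its middle, on the bench
Not all that is in view belongs to the job. Leave any green look-alike of the fuse alone. What is shaped like the resistor but purple is not meant.

How it is judged:
At the end, for the whole second after the job is handed in: Fuse, sensor and resistor each within 10 mm (x and y) of the middle of their own pad, the link within 10 mm of midway between the terminals and level on contactor and fuse; all upright, heights within 3 mm, turned under 0.2 rad from the tray (either way round), released and at rest (x of fuse in the frame of pos_contactor between 0.086 and 0.106 m and y of fuse in the frame of pos_contactor between -0.01 and 0.01 m and z of fuse in the frame of pos_contactor between -0.003 and 0.003 m and angle between the x axis of each of fuse, link and the x axis of pos_contactor, either way round below 0.2 rad and angle between each of fuse, sensor, resistor, link's own z axis and vertical below 0.06 rad and linear speed of each of fuse, sensor, resistor, link below 0.02 m/s and x of sensor in the frame of neg_contactor between 0.086 and 0.106 m and y of sensor in the frame of neg_contactor between -0.01 and 0.01 m and z of sensor in the frame of neg_contactor between -0.003 and 0.003 m and angle between the x axis of sensor and the x axis of neg_contactor, either way round below 0.2 rad and x of resistor in the frame of carrier between -0.058 and -0.038 m and y of resistor in the frame of carrier between -0.01 and 0.01 m and z of resistor in the frame of carrier between 0.005 and 0.011 m and angle between the x axis of resistor and the x axis of carrier, either way round below 0.2 rad and x of link in the frame of pos_contactor between 0.0315 and 0.0515 m and y of link in the frame of pos_contactor between -0.01 and 0.01 m and z of link in the frame of pos_contactor between 0.053 and 0.059 m and contact force between link and fuse above 0.02 N and contact force between link and pos_contactor above 0.02 N); the robot touches nothing.
It fails at once if the bolt bin, the pendant or the screwdriver is moved more than 20 mm (distance of any of bolt_bin, pendant, screwdriver from where it was at the start of the episode above 0.02 m).
It also fails if it takes over 109 s, if anything falls off the work surface, if the arm or the gripper's body presses on something with over 40 N, if the wrist force passes 120 N, or if a joint passes its speed limit or range.

## Working session

There is one attempt and no reset: what is moved stays moved. The work goes in short steps, Python scripts to look and compute and a shell command to move; the robot and the scene stay as the last step left them, time stands still between calls to the robot, and variables do not carry over. Pictures are saved under pics/ and viewed, and the job is handed in when it is done.

```bash
mkdir -p pics; ls; python3 - <<'E'
from station import ctrl
import cv2,numpy as np
np.set_printoptions(precision=4,suppress=True)
o=ctrl.get_obs();print({k:np.round(v,3) for k,v in o.items()})
for n in("scene","top"):
    im,d=ctrl.get_image(n);cv2.imwrite(f"pics/{n}0.png",im[:,:,::-1]);np.save(f"{n}0.npy",d);c=ctrl.calibration(n);print(n,c)
E
```

```text
pics
{'t': np.float64(0.0), 'q': array([ 1.153,  0.053,  1.614,  0.   ,  1.476, -0.119]), 'dq': array([ 0.   , -0.001,  0.001,  0.001,  0.002,  0.001]), 'effort': array([ -0.002, -39.368, -37.018,  -0.   ,   0.007,  -0.   ]), 'tool_pos': array([0.184, 0.597, 0.238]), 'tool_rot': array([-0.468, -3.106,  0.003]), 'contact_force': array([-0.185, -0.407,  0.119]), 'wrist_torque': array([0.017, 0.021, 0.012]), 'opening': np.float64(0.086)}
scene {'fx': 501.47357108764214, 'fy': 501.47357108764214, 'cx': 276.7326415176324, 'cy': 207.58870767249886, 'T': array([[-0.4535, -0.7652,  0.4569,  1.0904],
       [ 0.8913, -0.3861,  0.2379,  0.2627],
       [-0.0056,  0.5151,  0.8571,  0.9724],
       [ 0.    ,  0.    ,  0.    ,  1.    ]])}
top {'fx': 453.34296892417655, 'fy': 453.34296892417655, 'cx': 275.57290196655543, 'cy': 210.5545516859323, 'T': array([[ 0.0201,  0.9913, -0.1298,  0.4615],
       [-0.9998,  0.019 , -0.0092,  0.0137],
       [-0.0066,  0.1299,  0.9915,  1.0028],
       [ 0.    ,  0.    ,  0.    ,  1.    ]])}
```

View pics/scene0.png

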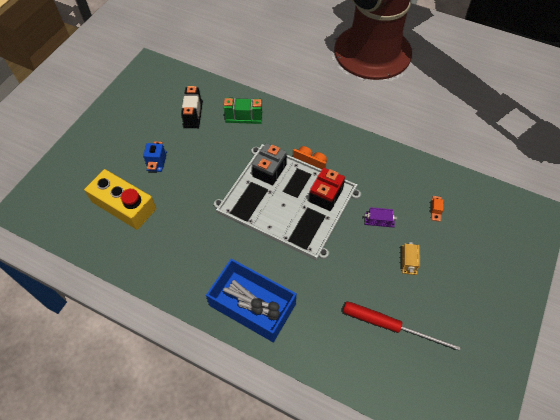

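View pics/top0.png

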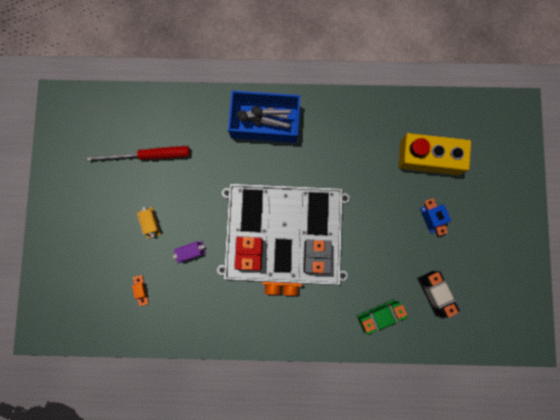

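The scene picture shows the loose parts. White fuse at scene (191,106) / top (439,294); green look-alike at (243,109) / (382,317). Gold resistor at (411,257) / (148,222); purple look-alike at (380,217) / (189,252). Blue sensor at (154,156) / (436,217), with the blue bin as a bystander. Orange link at (437,207) / (140,290), with the orange connector at (310,157) also orange. I'll check each choice in a crop.

```bash
python3 - <<'E'
import cv2,numpy as np
im=cv2.imread("pics/top0.png")
a=cv2.resize(im[190:350,350:480],None,fx=3,fy=3,interpolation=cv2.INTER_CUBIC)
b=cv2.resize(im[190:350,110:230],None,fx=3,fy=3,interpolation=cv2.INTER_CUBIC)
cv2.imwrite("pics/crop1.png",np.hstack([b,a]))
c=cv2.resize(im[170:310,205:365],None,fx=4,fy=4,interpolation=cv2.INTER_CUBIC)
cv2.imwrite("pics/crop2.png",c)
E
```

```text
(no output)
```

View pics/crop1.png

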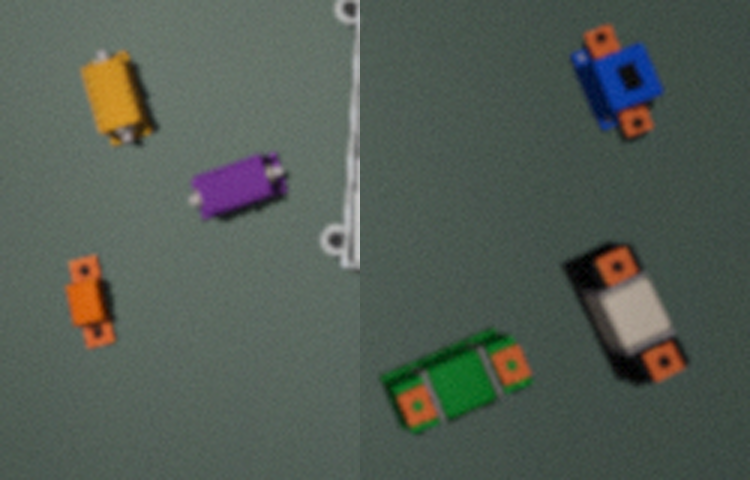

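View pics/crop2.png

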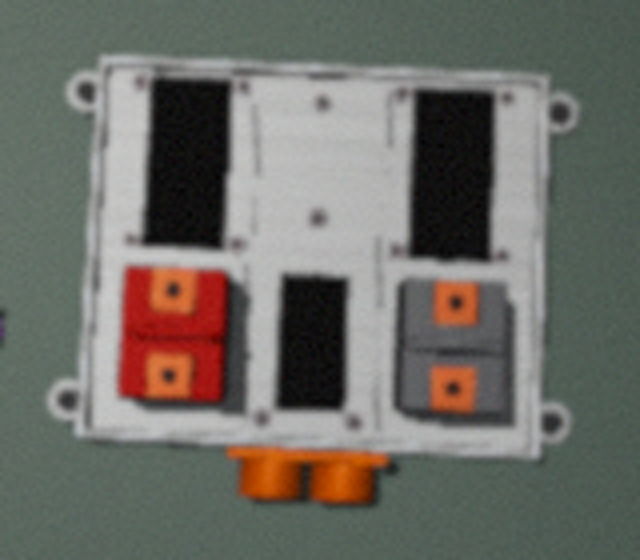

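The crops confirm the choices: the fuse is white with a black base, the sensor blue with a black socket and a copper bar, the resistor gold and the link orange. The red positive contactor is on the left (+y) and the grey one on the right. Next I'll measure from both cameras.

```bash
cat > h.py <<'E'
import cv2,numpy as np
from station import ctrl
np.set_printoptions(precision=4,suppress=True)
def hsv(im): return cv2.cvtColor(im,cv2.COLOR_BGR2HSV)
def ray(n,uv,z):
    c=ctrl.calibration(n);uv=np.atleast_2d(uv).astype(float)
    d=np.c_[(uv[:,0]-c['cx'])/c['fx'],-(uv[:,1]-c['cy'])/c['fy'],-np.ones(len(uv))]@c['T'][:3,:3].T
    o=c['T'][:3,3]; s=(z-o[2])/d[:,2]
    return o+d*s[:,None]
def depthpt(n,uv,D):
    c=ctrl.calibration(n);uv=np.atleast_2d(uv).astype(float)
    z=np.array([np.median(D[int(v)-1:int(v)+2,int(u)-1:int(u)+2]) for u,v in np.round(uv)])
    p=np.c_[(uv[:,0]-c['cx'])/c['fx']*z,-(uv[:,1]-c['cy'])/c['fy']*z,-z]
    return p@c['T'][:3,:3].T+c['T'][:3,3]
R={'copper':((4,120,130),(14,215,255)),'white':((10,5,140),(40,70,255)),'blue':((105,150,60),(125,255,255)),
'gold':((17,120,120),(26,255,255)),'orange':((5,200,150),(16,255,255)),'red':((0,180,90),(4,255,255)),'anyor':((4,110,110),(16,255,255)),'dark':((0,0,0),(180,255,25))}
def blobs(im,col,roi=None,amin=12):
    lo,hi=R[col];m=cv2.inRange(hsv(im),lo,hi)
    if roi:
        k=np.zeros_like(m);x0,y0,x1,y1=roi;k[y0:y1,x0:x1]=255;m&=k
    n,l,s,c=cv2.connectedComponentsWithStats(m)
    out=[]
    for i in range(1,n):
        if s[i,4]>=amin:
            ct=cv2.findContours((l==i).astype(np.uint8),cv2.RETR_EXTERNAL,cv2.CHAIN_APPROX_NONE)[0][0]
            M=cv2.moments(cv2.drawContours(np.zeros_like(m),[ct],-1,1,-1),True)
            out.append((M['m10']/M['m00'],M['m01']/M['m00'],int(s[i,4]),cv2.minAreaRect(ct)))
    return out
E
python3 - <<'E'
from h import *
for n in("top","scene"):
    im=cv2.imread(f"pics/{n}0.png");D=np.load(f"{n}0.npy")
    for c in R:
        if c=='red':pass
        for b in blobs(im,c):
            if b[2]>9000: continue
            p=depthpt(n,b[:2],D)[0]
            print(n,c,np.round(b[:2],1),b[2],np.round(p,3), np.round(b[3][1],0),round(b[3][2]))
E
```

```text
top copper [430.2 203.1] 66 [ 0.612 -0.312  0.028] [8. 8.] 63
top copper [441.6 229.9] 51 [ 0.554 -0.335  0.027] [8. 9.] 72
top copper [247.9 242.4] 133 [0.517 0.078 0.065] [11. 12.] 90
top copper [318.4 245.4] 102 [ 0.513 -0.067  0.065] [ 9. 11.] 90
top copper [246.8 263.1] 132 [0.474 0.079 0.065] [11. 12.] 90
top copper [318.  266.7] 105 [ 0.47  -0.067  0.065] [10. 10.] 90
top copper [435.2 278.5] 87 [ 0.45  -0.309  0.056] [ 9. 10.] 63
top copper [138.7 289.1] 148 [0.415 0.312 0.023] [30. 12.] 78
top copper [270.1 282.5] 28 [0.435 0.031 0.041] [ 2. 18.] 90
top copper [293.3 283.6] 26 [ 0.434 -0.017  0.041] [19.  3.] 11
top copper [400.1 311.2] 86 [ 0.383 -0.236  0.057] [10. 10.] 67
top copper [450.7 310.2] 81 [ 0.387 -0.338  0.058] [10. 10.] 63
top copper [368.8 324.7] 84 [ 0.355 -0.172  0.058] [10. 10.] 67
top white [441.6 293.8] 292 [ 0.42  -0.323  0.052] [18. 16.] 63
top blue [264.1 113.2] 1476 [0.801 0.052 0.047] [71. 42.] 4
top blue [436.3 215.5] 391 [ 0.582 -0.318  0.048] [24. 24.] 67
top blue [431.8 230.5] 20 [ 0.554 -0.321  0.008] [3. 6.] 90
top gold [437.3 151.1] 1383 [ 0.
[... 5653 characters left out ...]
18. 17.] 82
scene dark [152.6 148.8] 24 [ 0.587 -0.321  0.051] [4. 5.] 14
scene dark [280.9 166.8] 71 [ 0.487 -0.04   0.031] [ 5. 21.] 34
scene dark [264. 176.] 209 [ 0.529 -0.061  0.035] [24. 13.] 11
scene dark [297.1 182.9] 273 [0.496 0.007 0.009] [14. 28.] 32
scene dark [102.9 182.8] 55 [ 0.72  -0.358  0.063] [7. 8.] 90
scene dark [248.6 201.6] 469 [ 0.591 -0.068  0.009] [18. 37.] 33
scene dark [116.6 190.9] 54 [ 0.724 -0.319  0.062] [6. 9.] 90
scene dark [337.6 194.3] 30 [0.495 0.106 0.029] [ 2. 14.] 30
scene dark [320.8 201.7] 210 [0.532 0.082 0.032] [26. 11.] 18
scene dark [133.4 204.3] 65 [ 0.734 -0.268  0.059] [ 7. 17.] 68
scene dark [306.2 228.8] 525 [0.596 0.077 0.009] [19. 38.] 30
```

```bash
python3 - <<'E'
from h import *
P={}
def add(k,n,uv,z): P.setdefault(k,[]).append(ray(n,uv,z)[0,:2])
A={'top':dict(pr=(247.9,242.4),pf=(246.8,263.2),nr=(318.4,245.4),nf=(318,266.8),padp=(251.5,210.2),padn=(317.6,213.4),padr=(282.5,255.6),f1=(435.2,278.5),f2=(450.7,310.1),fw=(441.6,293.8),s1=(430.2,203),s2=(441.7,229.95),res=(146.5,220.8),lk=(138,290.1)),
'scene':dict(pr=(323.1,189.2),pf=(331.7,174.4),nr=(264.1,163.3),nf=(273.4,149.4),padn=(248.6,201.6),padp=(306.2,228.8),f1=(187.7,110.05),f2=(191.1,88.7),s1=(151.5,165.05))}
Z=dict(pr=.064,pf=.064,nr=.064,nf=.064,padp=.0085,padn=.0085,padr=.0085,f1=.056,f2=.056,fw=.05,s1=.026,s2=.026,res=.028,lk=.021)
for n in A:
    for k,v in A[n].items(): add(k,n,v,Z[k])
for k,v in P.items(): print(k,*v)
# link and resistor outlines, two ways
t=cv2.imread("pics/top0.png");s=cv2.imread("pics/scene0.png")
for n,im,roi in(("top",t,(125,270,155,310)),("scene",s,(425,190,450,225))):
    m=cv2.inRange(hsv(im),*R['anyor']);x0,y0,x1,y1=roi;pts=np.array([(u,v) for u in range(x0,x1) for v in range(y0,y1) if m[v,u]])
    hs=hsv(im)
    print(n,'link rect z=.01',cv2.minAreaRect(ray(n,pts,.010)[:,:2].astype(np.float32)*1000))
for n,im,roi in(("top",t,(125,200,170,245)),("scene",s,(395,235,430,285))):
    m=cv2.inRange(hsv(im),*R['gold']);x0,y0,x1,y1=roi;pts=np.array([(u,v) for u in range(x0,x1) for v in range(y0,y1) if m[v,u]])
    D=np.load(f"{n}0.npy");p=depthpt(n,pts,D);q=p[p[:,2]>.023]
    print(n,'res',cv2.minAreaRect(q[:,:2].astype(np.float32)*1000),q.mean(0))
for n,im,roi in(("top",t,(125,270,155,310)),("scene",s,(425,190,450,225))):
    m=cv2.inRange(hsv(im),*R['anyor']);x0,y0,x1,y1=roi;pts=np.array([(u,v) for u in range(x0,x1) for v in range(y0,y1) if m[v,u]])
    D=np.load(f"{n}0.npy");p=depthpt(n,pts,D);q=p[p[:,2]>.016];c=p.astype(np.float32)
    print(n,'link sleeve',q.mean(0),cv2.minAreaRect(q[:,:2].astype(np.float32)*1000),'all',cv2.minAreaRect(c[:,:2]*1000))
E
python3 - <<'E'
import cv2,numpy as np
im=cv2.imread("pics/scene0.png")
a=cv2.resize(im[185:285,370:455],None,fx=5,fy=5,interpolation=cv2.INTER_CUBIC)
b=cv2.resize(im[70:180,140:205],None,fx=5,fy=5,interpolation=cv2.INTER_CUBIC)[:500]
cv2.imwrite("pics/crop3.png",np.hstack([a,b]))
E
```

```text
pr [0.5168 0.0784] [0.5198 0.079 ]
pf [0.474  0.0795] [0.4758 0.0799]
nr [ 0.5135 -0.0675] [ 0.5161 -0.0669]
nf [ 0.4696 -0.067 ] [ 0.4721 -0.0661]
padp [0.5914 0.0762] [0.5958 0.0772]
padn [ 0.5871 -0.07  ] [ 0.5911 -0.0687]
padr [0.4928 0.0058]
f1 [ 0.4506 -0.3093] [ 0.4537 -0.3085]
f2 [ 0.3873 -0.3392] [ 0.3902 -0.3386]
fw [ 0.4195 -0.3237]
s1 [ 0.6124 -0.3128] [ 0.6142 -0.3121]
s2 [ 0.5541 -0.3361]
res [0.5614 0.3019]
lk [0.4128 0.3137]
top link rect z=.01 ((411.4390869140625, 315.0859680175781), (64.89656829833984, 27.802270889282227), 15.633650779724121)
scene link rect z=.01 ((417.1099548339844, 316.2569885253906), (65.43145751953125, 25.3508243560791), 15.68245792388916)
top res ((560.9064331054688, 302.3995361328125), (51.53034210205078, 30.550247192382812), 19.374317169189453) [0.5605 0.3016 0.0288]
scene res ((561.60546875, 302.6749267578125), (50.33617401123047, 28.879674911499023), 20.58983039855957) [0.563  0.3026 0.0284]
top link sleeve [0.4122 0.3135 0.0219] ((412.1009216308594, 314.0819091796875), (29.417221069335938, 23.05663299560547), 15.673344612121582) all ((410.9886474609375, 317.11285400390625), (65.52861022949219, 29.07314109802246), 16.80821990966797)
scene link sleeve [0.4156 0.3137 0.0212] ((414.0613098144531, 313.06878662109375), (30.801040649414062, 20.288379669189453), 19.15756607055664) all ((412.2405700683594, 316.08642578125), (64.8008041381836, 26.937456130981445), 16.48379898071289)
```

View pics/crop3.png

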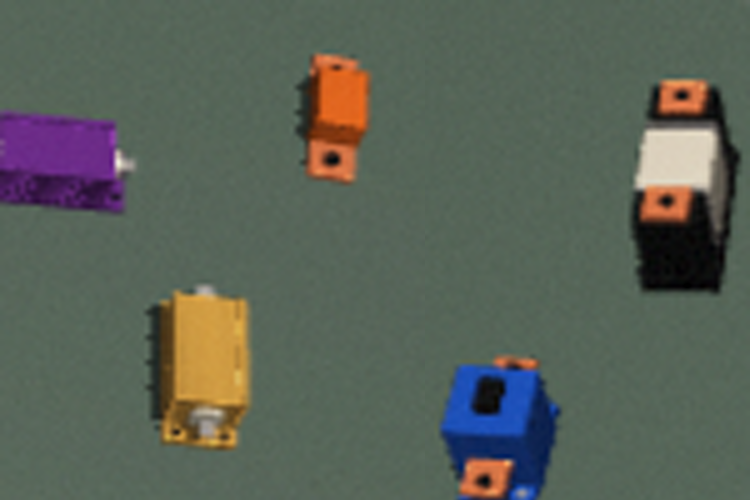

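Both views agree to about 3 mm and every spacing fits the given sizes. I'll use the mean of the two views. First move: turn the tool about its z to face the resistor.

```bash
cat > go.py <<'E'
# usage: go.py x y z psi_deg : prints the shift (cm) in present tool axes & turn about z
import sys,numpy as np
from h import ctrl
from scipy.spatial.transform import Rotation as Ro
o=ctrl.get_obs();R=Ro.from_rotvec(o['tool_rot']);M=R.as_matrix()
x,y,z,psi=map(float,sys.argv[1:5]);d=np.array([x,y,z])-o['tool_pos']
c,s=np.cos(np.radians(psi)),np.sin(np.radians(psi))
Rt=np.array([[c,s,0],[s,-c,0],[0,0,-1]])
print('t %.2f'%o['t'],'pos',np.round(o['tool_pos'],4),'psi %.1f'%np.degrees(np.arctan2(M[1,0],M[0,0])),'op %.4f'%o['opening'],'F',np.round(o['contact_force'],1))
print('shift cm (present axes)',np.round(M.T@d*100,2),' (target axes)',np.round(Rt.T@d*100,2),'turn deg',np.round(np.degrees(Ro.from_matrix(M.T@Rt).as_rotvec()),1),'q',np.round(o['q'],2))
E
python3 -m creep '[{"hand":0.7,"translation":[0,0,0],"delta_rot":[0,0,10]},{"hand":0.7,"translation":[0,0,0],"delta_rot":[0,0,10]},{"hand":0.7,"translation":[0,0,0],"delta_rot":[0,0,10]},{"hand":0.7,"translation":[0,0,0],"delta_rot":[0,0,10]},{"hand":0.7,"translation":[0,0,0],"delta_rot":[0,0,10]},{"hand":0.7,"translation":[0,0,0],"delta_rot":[0,0,10]},{"hand":0.7,"translation":[0,0,0],"delta_rot":[0,0,10]},{"hand":0.7,"translation":[0,0,0],"delta_rot":[0,0,10]}]' 40
python3 -m creep '[{"hand":0.7,"translation":[0,0,0],"delta_rot":[0,0,10]},{"hand":0.7,"translation":[0,0,0],"delta_rot":[0,0,10]},{"hand":0.7,"translation":[0,0,0],"delta_rot":[0,0,10]},{"hand":0.7,"translation":[0,0,0],"delta_rot":[0,0,10]},{"hand":0.7,"translation":[0,0,0],"delta_rot":[0,0,10]},{"hand":0.7,"translation":[0,0,0],"delta_rot":[0,0,10]}]'
python3 go.py .5618 .3025 .11 20
```

```text
t: 1.1
tool_pos: [0.1838, 0.5969, 0.2385]
tool_rot: [2.361, 2.072, -0.002]
contact_force: [-0.0, 0.8, -0.6]
opening: 0.0599
t: 1.85
tool_pos: [0.1838, 0.597, 0.2385]
tool_rot: [3.08, 0.614, -0.001]
contact_force: [-0.6, 0.4, 0.1]
opening: 0.0598
t 1.85 pos [0.1838 0.597  0.2385] psi 22.6 op 0.0598 F [-0.6  0.4  0.1]
shift cm (present axes) [23.63 41.68 12.87]  (target axes) [25.45 40.6  12.85] turn deg [0.  0.1 2.6] q [1.15 0.05 1.61 0.   1.48 2.33]
```

```bash

python3 -m creep '[{"hand":0.7,"translation":[0,0,0],"delta_rot":[0,0,2.6]},{"hand":0.7,"translation":[2.8,4.5,1],"delta_rot":[0,0,0]},{"hand":0.7,"translation":[2.8,4.5,1],"delta_rot":[0,0,0]},{"hand":0.7,"translation":[2.8,4.5,1],"delta_rot":[0,0,0]},{"hand":0.7,"translation":[2.8,4.5,1],"delta_rot":[0,0,0]},{"hand":0.7,"translation":[2.8,4.5,1],"delta_rot":[0,0,0]},{"hand":0.7,"translation":[2.8,4.5,1],"delta_rot":[0,0,0]},{"hand":0.7,"translation":[2.8,4.5,1],"delta_rot":[0,0,0]}]'
python3 go.py .5618 .3025 .11 20
```

```text
t: 2.85
tool_pos: [0.4779, 0.3684, 0.1685]
tool_rot: [3.092, 0.553, -0.001]
contact_force: [0.5, 1.3, 0.4]
opening: 0.0595
t 2.85 pos [0.4779 0.3684 0.1685] psi 20.3 op 0.0595 F [0.5 1.3 0.4]
shift cm (present axes) [5.59 9.09 5.85]  (target axes) [5.63 9.06 5.85] turn deg [0.  0.  0.3] q [0.53 0.06 1.73 0.   1.36 1.75]
```

```bash

python3 -m creep '[{"hand":0.7,"translation":[2.8,4.5,2.5],"delta_rot":[0,0,0]},{"hand":0.7,"translation":[2.8,4.5,2.5],"delta_rot":[0,0,0]},{"hand":0.7,"translation":[0,0,4],"delta_rot":[0,0,0]},{"hand":0.7,"translation":[0,0,0],"delta_rot":[0,0,0]},{"hand":0.7,"translation":[0,0,0],"delta_rot":[0,0,0]}]'
python3 go.py .5618 .3025 .012 20
python3 - <<'E'
from h import *
im,d=ctrl.get_image("scene");cv2.imwrite("pics/a1.png",cv2.resize(im[150:320,300:500,::-1],None,fx=3,fy=3))
E
```

```text
t: 3.48
tool_pos: [0.5608, 0.3053, 0.0802]
tool_rot: [-3.092, -0.554, -0.001]
contact_force: [-1.0, 0.6, 0.5]
opening: 0.0597
t 3.48 pos [0.5608 0.3053 0.0802] psi 20.3 op 0.0597 F [-1.   0.6  0.5]
shift cm (present axes) [-0.    0.3   6.82]  (target axes) [0.   0.3  6.82] turn deg [-0.  -0.   0.3] q [0.38 0.23 1.7  0.   1.21 1.6 ]
```

View pics/a1.png

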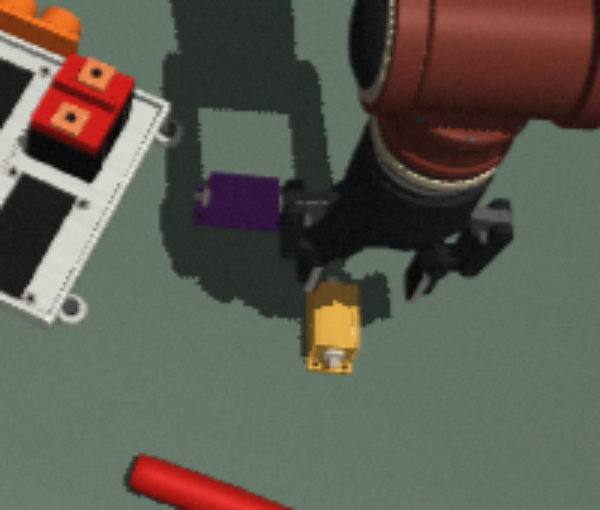

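The image shows the gripper above the gold resistor at crop (333,325), jaws straddling it and purple clear at (240,200). I'll descend and grip.

```bash

python3 -m creep '[{"hand":0.7,"translation":[0,0.3,2.4],"delta_rot":[0,0,0]},{"hand":0.7,"translation":[0,0,2.4],"delta_rot":[0,0,0]},{"hand":0.7,"translation":[0,0,2.0],"delta_rot":[0,0,0]},{"hand":0.3,"translation":[0,0,0],"delta_rot":[0,0,0]},{"hand":0.1,"translation":[0,0,0],"delta_rot":[0,0,0]},{"hand":0.1,"translation":[0,0,0],"delta_rot":[0,0,0]},{"hand":0.1,"translation":[0,0,0],"delta_rot":[0,0,0]},{"hand":0.1,"translation":[0,0,0],"delta_rot":[0,0,0]}]' 40
python3 go.py .5618 .3025 .012 20
```

```text
t: 4.53
tool_pos: [0.5624, 0.3022, 0.0123]
tool_rot: [-3.092, -0.553, -0.002]
contact_force: [0.1, 0.6, 1.9]
opening: 0.029
t 4.53 pos [0.5624 0.3022 0.0123] psi 20.3 op 0.0290 F [0.1 0.6 1.9]
shift cm (present axes) [-0.05 -0.05  0.03]  (target axes) [-0.05 -0.05  0.03] turn deg [-0.  -0.1  0.3] q [0.38 0.31 1.72 0.   1.1  1.59]
```

```bash

python3 -m creep '[{"hand":0.1,"translation":[0,0,-5],"delta_rot":[0,0,0]},{"hand":0.1,"translation":[0,0,-5],"delta_rot":[0,0,0]},{"hand":0.1,"translation":[0,0,-3],"delta_rot":[0,0,7.3]},{"hand":0.1,"translation":[0,0,0],"delta_rot":[0,0,7.3]},{"hand":0.1,"translation":[0,0,0],"delta_rot":[0,0,7.2]},{"hand":0.1,"translation":[0,0,0],"delta_rot":[0,0,0]}]'
python3 go.py .4945 .0062 .14 -1.5
```

```text
t: 5.28
tool_pos: [0.5614, 0.3017, 0.1408]
tool_rot: [3.141, -0.039, -0.001]
contact_force: [-1.0, 0.0, -0.7]
opening: 0.0294
t 5.28 pos [0.5614 0.3017 0.1408] psi -1.4 op 0.0294 F [-1.   0.  -0.7]
shift cm (present axes) [-5.95 29.71  0.1 ]  (target axes) [-5.92 29.72  0.08] turn deg [0.  0.  0.1] q [ 0.38  0.16  1.67 -0.    1.32  1.97]
```

```bash

python3 -m creep '[{"hand":0.1,"translation":[-1,5,0],"delta_rot":[0,0,0]},{"hand":0.1,"translation":[-1,5,0],"delta_rot":[0,0,0]},{"hand":0.1,"translation":[-1,5,0],"delta_rot":[0,0,0]},{"hand":0.1,"translation":[-1,5,0],"delta_rot":[0,0,0]},{"hand":0.1,"translation":[-1,5,0],"delta_rot":[0,0,0]},{"hand":0.1,"translation":[-0.95,4.7,0],"delta_rot":[0,0,0]},{"hand":0.1,"translation":[0,0,0],"delta_rot":[0,0,0]},{"hand":0.1,"translation":[0,0,0],"delta_rot":[0,0,0]}]'
python3 go.py .4945 .0062 .0205 -1.5
python3 - <<'E'
from h import *
im,d=ctrl.get_image("scene");cv2.imwrite("pics/a2.png",cv2.resize(im[120:270,200:400,::-1],None,fx=3,fy=3))
E
```

```text
t: 6.28
tool_pos: [0.4944, 0.0067, 0.1412]
tool_rot: [-3.141, 0.041, 0.0]
contact_force: [-0.3, 0.7, -1.0]
opening: 0.0296
t 6.28 pos [0.4944 0.0067 0.1412] psi -1.5 op 0.0296 F [-0.3  0.7 -1. ]
shift cm (present axes) [ 0.02  0.06 12.07]  (target axes) [ 0.02  0.05 12.07] turn deg [-0.  0.  0.] q [-0.14 -0.18  2.01  0.    1.32  1.46]
```

View pics/a2.png

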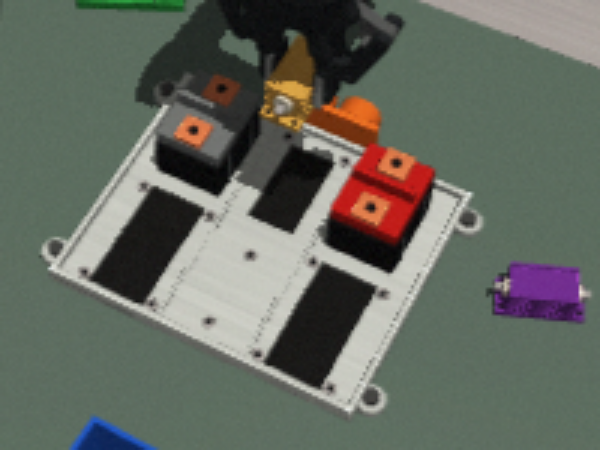

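The resistor is held level above its pad, between the contactors (crop 290,100). I'll lower it.

```bash

python3 -m creep '[{"hand":0.1,"translation":[0,0.05,4],"delta_rot":[0,0,0]},{"hand":0.1,"translation":[0,0,4],"delta_rot":[0,0,0]},{"hand":0.1,"translation":[0,0,2.5],"delta_rot":[0,0,0]},{"hand":0.1,"translation":[0,0,1],"delta_rot":[0,0,0]},{"hand":0.1,"translation":[0,0,0.4],"delta_rot":[0,0,0]},{"hand":0.1,"translation":[0,0,0],"delta_rot":[0,0,0]},{"hand":0.1,"translation":[0,0,0],"delta_rot":[0,0,0]}]'
python3 go.py .4945 .0062 .0205 -1.5
```

```text
t: 7.2
tool_pos: [0.4952, 0.0062, 0.0234]
tool_rot: [3.141, -0.041, 0.003]
contact_force: [-0.4, 0.8, -1.5]
opening: 0.0293
t 7.20 pos [0.4952 0.0062 0.0234] psi -1.5 op 0.0293 F [-0.4  0.8 -1.5]
shift cm (present axes) [-0.08  0.    0.29]  (target axes) [-0.07  0.    0.29] turn deg [ 0.  -0.1 -0. ] q [-0.14 -0.01  2.07  0.    1.08  1.46]
```

```bash

python3 -m creep '[{"hand":0.1,"translation":[0,0,0.2],"delta_rot":[0,0,0]},{"hand":0.1,"translation":[0,0,0.1],"delta_rot":[0,0,0]},{"hand":0.55,"translation":[0,0,0],"delta_rot":[0,0,0]},{"hand":0.55,"translation":[0,0,0],"delta_rot":[0,0,0]},{"hand":0.55,"translation":[0,0,-2],"delta_rot":[0,0,0]},{"hand":0.55,"translation":[0,0,-4],"delta_rot":[0,0,0]},{"hand":0.55,"translation":[0,0,-6],"delta_rot":[0,0,0]},{"hand":0.6,"translation":[0,0,0],"delta_rot":[0,0,0]}]'
python3 go.py .5843 -.3241 .12 21.8
```

```text
t: 8.2
tool_pos: [0.4986, 0.0055, 0.146]
tool_rot: [3.14, -0.042, 0.02]
contact_force: [0.8, 0.1, -0.8]
opening: 0.0512
t 8.20 pos [0.4986 0.0055 0.146 ] psi -1.5 op 0.0512 F [ 0.8  0.1 -0.8]
shift cm (present axes) [ 9.41 32.72  2.77]  (target axes) [-4.29 33.78  2.6 ] turn deg [  0.2  -0.7 -23.3] q [-0.14 -0.19  2.    0.    1.32  1.46]
```

```bash

python3 -m creep '[{"hand":0.7,"translation":[1.6,5.4,0],"delta_rot":[0,0,0]},{"hand":0.7,"translation":[1.6,5.4,0],"delta_rot":[0,0,0]},{"hand":0.7,"translation":[1.6,5.4,0],"delta_rot":[0,0,0]},{"hand":0.7,"translation":[1.6,5.4,0],"delta_rot":[0,0,0]},{"hand":0.7,"translation":[1.6,5.4,0],"delta_rot":[0,0,0]},{"hand":0.7,"translation":[1.4,5.6,0],"delta_rot":[0,0,-7.7]},{"hand":0.7,"translation":[0,0,0],"delta_rot":[0,0,-7.8]},{"hand":0.7,"translation":[0,0,1],"delta_rot":[0,0,-7.8]}]'
python3 -m creep '[{"hand":0.7,"translation":[0,0,2],"delta_rot":[0,0,0]},{"hand":0.7,"translation":[0,0,0],"delta_rot":[0,0,0]}]'
python3 go.py .5843 -.3241 .026 21.8
python3 - <<'E'
from h import *
im,d=ctrl.get_image("scene");cv2.imwrite("pics/a3.png",cv2.resize(im[60:240,90:350,::-1],None,fx=3,fy=3))
E
```

```text
t: 9.2
tool_pos: [0.5799, -0.3236, 0.129]
tool_rot: [3.084, 0.598, 0.001]
contact_force: [0.1, 1.2, 1.2]
opening: 0.06
t: 9.45
tool_pos: [0.5779, -0.3208, 0.1055]
tool_rot: [-3.081, -0.59, 0.007]
contact_force: [-0.6, -0.7, -0.5]
opening: 0.0598
t 9.45 pos [ 0.5779 -0.3208  0.1055] psi 21.7 op 0.0598 F [-0.6 -0.7 -0.5]
shift cm (present axes) [0.5  0.58 7.94]  (target axes) [0.48 0.54 7.95] turn deg [-0.3  0.2 -0.1] q [-0.62  0.25  1.63 -0.    1.27  0.57]
```

View pics/a3.png

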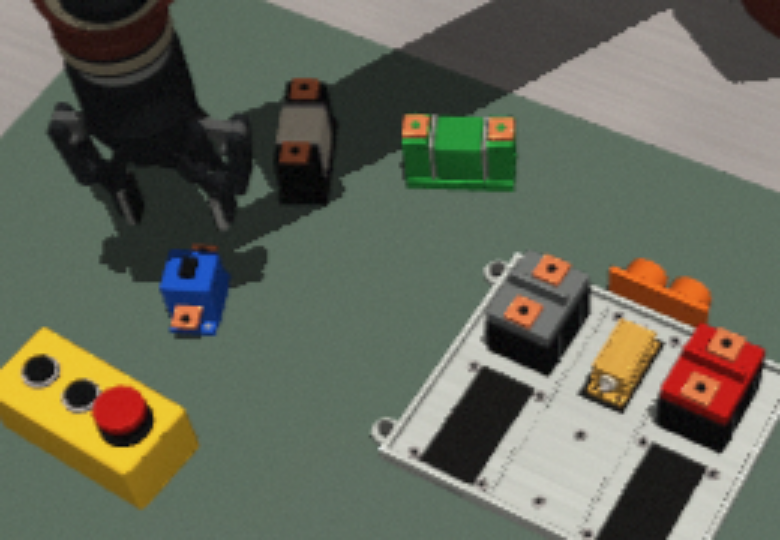

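The resistor sits square on its pad (crop 622,362), and the gripper hangs just off the blue sensor (195,280). I'll correct by 5 mm, descend and grip.

```bash

python3 -m creep '[{"hand":0.7,"translation":[0.5,0.55,2],"delta_rot":[0,0,0]},{"hand":0.7,"translation":[0,0,2.5],"delta_rot":[0,0,0]},{"hand":0.7,"translation":[0,0,2.5],"delta_rot":[0,0,0]},{"hand":0.7,"translation":[0,0,1],"delta_rot":[0,0,0]},{"hand":0.3,"translation":[0,0,0],"delta_rot":[0,0,0]},{"hand":0.2,"translation":[0,0,0],"delta_rot":[0,0,0]},{"hand":0.2,"translation":[0,0,0],"delta_rot":[0,0,0]},{"hand":0.2,"translation":[0,0,0],"delta_rot":[0,0,0]}]' 40
python3 go.py .5843 -.3241 .026 21.8
```

```text
t: 10.5
tool_pos: [0.5865, -0.3256, 0.0297]
tool_rot: [3.085, 0.593, 0.001]
contact_force: [0.1, 0.1, -1.7]
opening: 0.0392
t 10.50 pos [ 0.5865 -0.3256  0.0297] psi 21.8 op 0.0392 F [ 0.1  0.1 -1.7]
shift cm (present axes) [-0.15 -0.22  0.37]  (target axes) [-0.15 -0.22  0.37] turn deg [ 0. -0. -0.] q [-0.62  0.36  1.63 -0.    1.15  0.57]
```

```bash

python3 -m creep '[{"hand":0.2,"translation":[0,0,-4],"delta_rot":[0,0,0]},{"hand":0.2,"translation":[0,0,-5],"delta_rot":[0,0,0]},{"hand":0.2,"translation":[0,0,0],"delta_rot":[0,0,7.8]},{"hand":0.2,"translation":[0,0,0],"delta_rot":[0,0,7.8]},{"hand":0.2,"translation":[0,0,0],"delta_rot":[0,0,7.7]},{"hand":0.2,"translation":[0,0,0],"delta_rot":[0,0,0]}]'
python3 go.py .5903 -.0694 .12 -1.5
```

```text
t: 11.25
tool_pos: [0.5863, -0.3255, 0.1193]
tool_rot: [3.141, -0.039, -0.0]
contact_force: [0.5, -0.3, -1.5]
opening: 0.0393
t 11.25 pos [ 0.5863 -0.3255  0.1193] psi -1.4 op 0.0393 F [ 0.5 -0.3 -1.5]
shift cm (present axes) [ -0.24 -25.61  -0.07]  (target axes) [ -0.27 -25.61  -0.07] turn deg [0.  0.  0.1] q [-0.62  0.25  1.6  -0.    1.29  0.98]
```

```bash

python3 -m creep '[{"hand":0.2,"translation":[-0.25,-5,0],"delta_rot":[0,0,0]},{"hand":0.2,"translation":[0,-5,0],"delta_rot":[0,0,0]},{"hand":0.2,"translation":[0,-5,0],"delta_rot":[0,0,0]},{"hand":0.2,"translation":[0,-5,0],"delta_rot":[0,0,0]},{"hand":0.2,"translation":[0,-4,0],"delta_rot":[0,0,0]},{"hand":0.2,"translation":[0,-1.6,0],"delta_rot":[0,0,0]},{"hand":0.2,"translation":[0,0,0],"delta_rot":[0,0,0]},{"hand":0.2,"translation":[0,0,0],"delta_rot":[0,0,0]}]'
python3 go.py .5903 -.0694 .038 -1.5
```

```text
t: 12.25
tool_pos: [0.5908, -0.0707, 0.1194]
tool_rot: [3.141, -0.042, 0.0]
contact_force: [-0.6, -0.4, -2.8]
opening: 0.0394
t 12.25 pos [ 0.5908 -0.0707  0.1194] psi -1.5 op 0.0394 F [-0.6 -0.4 -2.8]
shift cm (present axes) [-0.06 -0.14  8.14]  (target axes) [-0.05 -0.13  8.14] turn deg [ 0. -0. -0.] q [-0.24  0.08  1.79 -0.    1.27  1.35]
```

```bash

python3 -m creep '[{"hand":0.2,"translation":[-0.05,-0.13,3],"delta_rot":[0,0,0]},{"hand":0.2,"translation":[0,0,3],"delta_rot":[0,0,0]},{"hand":0.2,"translation":[0,0,1.5],"delta_rot":[0,0,0]},{"hand":0.2,"translation":[0,0,0.5],"delta_rot":[0,0,0]},{"hand":0.2,"translation":[0,0,0],"delta_rot":[0,0,0]},{"hand":0.2,"translation":[0,0,0],"delta_rot":[0,0,0]}]'
python3 go.py .5903 -.0694 .038 -1.5
```

```text
t: 13.0
tool_pos: [0.5913, -0.0686, 0.0407]
tool_rot: [3.141, -0.042, 0.004]
contact_force: [1.3, -0.3, -1.5]
opening: 0.0393
t 13.00 pos [ 0.5913 -0.0686  0.0407] psi -1.5 op 0.0393 F [ 1.3 -0.3 -1.5]
shift cm (present axes) [-0.09  0.08  0.27]  (target axes) [-0.09  0.08  0.27] turn deg [ 0.  -0.1 -0. ] q [-0.24  0.18  1.82 -0.    1.13  1.36]
```

```bash

python3 -m creep '[{"hand":0.2,"translation":[-0.1,0.08,0.2],"delta_rot":[0,0,0]},{"hand":0.2,"translation":[0,0,0.08],"delta_rot":[0,0,0]},{"hand":0.65,"translation":[0,0,0],"delta_rot":[0,0,0]},{"hand":0.65,"translation":[0,0,0],"delta_rot":[0,0,0]},{"hand":0.65,"translation":[0,0,-2],"delta_rot":[0,0,0]},{"hand":0.65,"translation":[0,0,-4],"delta_rot":[0,0,0]},{"hand":0.65,"translation":[0,0,-5],"delta_rot":[0,0,0]},{"hand":0.65,"translation":[0,0,0],"delta_rot":[0,0,0]}]'
python3 go.py .4204 -.3239 .15 25.3
```

```text
t: 14.0
tool_pos: [0.5931, -0.0699, 0.1543]
tool_rot: [3.138, -0.041, 0.019]
contact_force: [0.0, 0.3, 0.7]
opening: 0.0553
t 14.00 pos [ 0.5931 -0.0699  0.1543] psi -1.5 op 0.0553 F [0.  0.3 0.7]
shift cm (present axes) [-16.6   25.85   0.29]  (target axes) [-26.47  15.58   0.43] turn deg [  0.3  -0.7 -26.8] q [-0.24  0.05  1.77 -0.    1.32  1.36]
```

```bash

python3 -m creep '[{"hand":0.7,"translation":[-2.8,4.3,0],"delta_rot":[0,0,0]},{"hand":0.7,"translation":[-2.8,4.3,0],"delta_rot":[0,0,0]},{"hand":0.7,"translation":[-2.8,4.3,0],"delta_rot":[0,0,0]},{"hand":0.7,"translation":[-2.8,4.3,0],"delta_rot":[0,0,0]},{"hand":0.7,"translation":[-2.8,4.3,0],"delta_rot":[0,0,0]},{"hand":0.7,"translation":[-2.6,4.3,0],"delta_rot":[0,0,-9]},{"hand":0.7,"translation":[0,0,0],"delta_rot":[0,0,-9]},{"hand":0.7,"translation":[0,0,0],"delta_rot":[0,0,-8.8]}]'
python3 -m creep '[{"hand":0.7,"translation":[0,0,1],"delta_rot":[0,0,0]},{"hand":0.7,"translation":[0,0,2],"delta_rot":[0,0,0]},{"hand":0.7,"translation":[0,0,0],"delta_rot":[0,0,0]}]'
python3 go.py .4204 -.3239 .024 25.3
python3 - <<'E'
from h import *
im,d=ctrl.get_image("scene");cv2.imwrite("pics/a4.png",cv2.resize(im[40:240,90:350,::-1],None,fx=2.9,fy=2.9))
E
```

```text
t: 15.0
tool_pos: [0.4157, -0.3231, 0.1466]
tool_rot: [-3.064, -0.692, 0.0]
contact_force: [0.1, 0.4, 0.3]
opening: 0.0597
t: 15.38
tool_pos: [0.415, -0.3208, 0.1132]
tool_rot: [-3.061, -0.685, 0.005]
contact_force: [0.3, 0.8, -0.1]
opening: 0.0599
t 15.38 pos [ 0.415  -0.3208  0.1132] psi 25.2 op 0.0599 F [ 0.3  0.8 -0.1]
shift cm (present axes) [0.37 0.57 8.91]  (target axes) [0.36 0.52 8.92] turn deg [-0.3  0.1 -0.1] q [-0.8  -0.07  1.95 -0.    1.26  0.33]
```

View pics/a4.png

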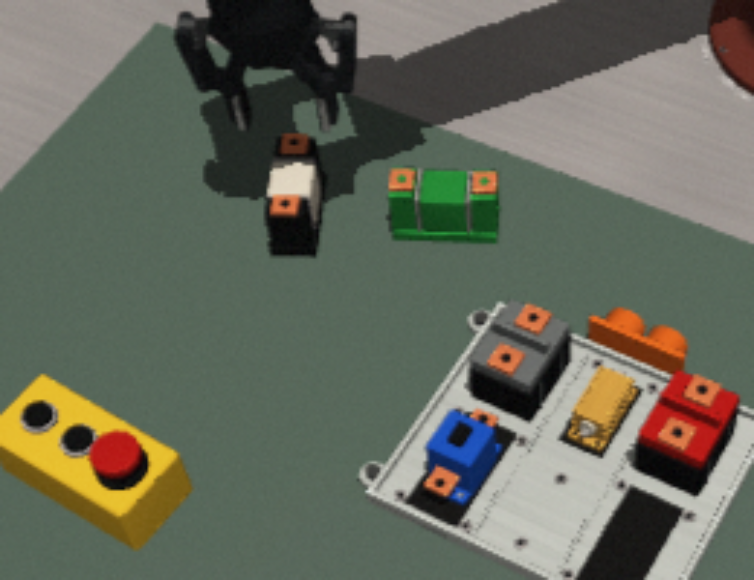

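The sensor is on its pad (crop 465,455). The gripper is above the white fuse (293,185), with the green part clear. I'll descend.

```bash

python3 -m creep '[{"hand":0.7,"translation":[0.3,0.4,2],"delta_rot":[0,0,0]},{"hand":0.7,"translation":[0,0,2.5],"delta_rot":[0,0,0]},{"hand":0.7,"translation":[0,0,2.5],"delta_rot":[0,0,0]},{"hand":0.7,"translation":[0,0,1.5],"delta_rot":[0,0,0]},{"hand":0.3,"translation":[0,0,0],"delta_rot":[0,0,0]},{"hand":0.2,"translation":[0,0,0],"delta_rot":[0,0,0]},{"hand":0.2,"translation":[0,0,0],"delta_rot":[0,0,0]},{"hand":0.2,"translation":[0,0,0],"delta_rot":[0,0,0]}]' 50
python3 go.py .4204 -.3239 .028 25.3
```

```text
t: 16.42
tool_pos: [0.4209, -0.3249, 0.0318]
tool_rot: [3.065, 0.687, 0.0]
contact_force: [0.6, -0.1, -3.4]
opening: 0.037
t 16.43 pos [ 0.4209 -0.3249  0.0318] psi 25.3 op 0.0370 F [ 0.6 -0.1 -3.4]
shift cm (present axes) [-0.   -0.11  0.38]  (target axes) [-0.   -0.11  0.38] turn deg [ 0. -0. -0.] q [-0.8   0.06  1.98 -0.    1.1   0.33]
```

```bash

python3 -m creep '[{"hand":0.2,"translation":[0,0,-4],"delta_rot":[0,0,0]},{"hand":0.2,"translation":[0,0,-5],"delta_rot":[0,0,0]},{"hand":0.2,"translation":[0,0,-3],"delta_rot":[0,0,0]},{"hand":0.2,"translation":[0,0,0],"delta_rot":[0,0,9]},{"hand":0.2,"translation":[0,0,0],"delta_rot":[0,0,9]},{"hand":0.2,"translation":[0,0,0],"delta_rot":[0,0,8.8]},{"hand":0.2,"translation":[0,0,0],"delta_rot":[0,0,0]}]'
python3 go.py .5926 .0767 .15 -1.5
```

```text
t: 17.3
tool_pos: [0.4207, -0.3247, 0.1514]
tool_rot: [-3.141, 0.039, 0.0]
contact_force: [0.7, 0.8, -3.4]
opening: 0.0373
t 17.30 pos [ 0.4207 -0.3247  0.1514] psi -1.4 op 0.0373 F [ 0.7  0.8 -3.4]
shift cm (present axes) [ 16.19 -40.55   0.15]  (target axes) [ 16.13 -40.57   0.14] turn deg [-0.   0.   0.1] q [-0.8  -0.1   1.91  0.    1.33  0.8 ]
```

```bash

python3 -m creep '[{"hand":0.2,"translation":[1.8,-4.5,0],"delta_rot":[0,0,0]},{"hand":0.2,"translation":[1.8,-4.5,0],"delta_rot":[0,0,0]},{"hand":0.2,"translation":[1.8,-4.5,0],"delta_rot":[0,0,0]},{"hand":0.2,"translation":[1.8,-4.5,0],"delta_rot":[0,0,0]},{"hand":0.2,"translation":[1.8,-4.5,0],"delta_rot":[0,0,0]},{"hand":0.2,"translation":[1.8,-4.5,0],"delta_rot":[0,0,0]},{"hand":0.2,"translation":[1.8,-4.5,0],"delta_rot":[0,0,0]},{"hand":0.2,"translation":[1.8,-4.5,0],"delta_rot":[0,0,0]}]'
python3 -m creep '[{"hand":0.2,"translation":[1.8,-4.5,0],"delta_rot":[0,0,0]},{"hand":0.2,"translation":[0,0,0],"delta_rot":[0,0,0]},{"hand":0.2,"translation":[0,0,0],"delta_rot":[0,0,0]},{"hand":0.2,"translation":[0,0,0],"delta_rot":[0,0,0]}]'
python3 go.py .5926 .0767 .0403 -1.5
```

```text
t: 18.3
tool_pos: [0.5748, 0.0328, 0.1515]
tool_rot: [3.141, -0.037, 0.0]
contact_force: [0.5, -1.4, -3.3]
opening: 0.0373
t: 18.8
tool_pos: [0.5931, 0.0747, 0.1513]
tool_rot: [3.141, -0.043, -0.001]
contact_force: [-0.7, -1.0, -3.7]
opening: 0.037
t 18.80 pos [0.5931 0.0747 0.1513] psi -1.6 op 0.0370 F [-0.7 -1.  -3.7]
shift cm (present axes) [-0.05 -0.2  11.1 ]  (target axes) [-0.06 -0.2  11.1 ] turn deg [ 0.   0.  -0.1] q [ 0.    0.06  1.76 -0.    1.33  1.6 ]
```

```bash

python3 -m creep '[{"hand":0.2,"translation":[-0.05,-0.2,4],"delta_rot":[0,0,0]},{"hand":0.2,"translation":[0,0,3.5],"delta_rot":[0,0,0]},{"hand":0.2,"translation":[0,0,2],"delta_rot":[0,0,0]},{"hand":0.2,"translation":[0,0,1],"delta_rot":[0,0,0]},{"hand":0.2,"translation":[0,0,0.3],"delta_rot":[0,0,0]},{"hand":0.2,"translation":[0,0,0],"delta_rot":[0,0,0]},{"hand":0.2,"translation":[0,0,0],"delta_rot":[0,0,0]}]'
python3 go.py .5926 .0767 .0403 -1.5
```

```text
t: 19.68
tool_pos: [0.5941, 0.0778, 0.0449]
tool_rot: [-3.141, 0.041, -0.004]
contact_force: [-0.2, 0.6, -3.7]
opening: 0.0373
t 19.68 pos [0.5941 0.0778 0.0449] psi -1.5 op 0.0373 F [-0.2  0.6 -3.7]
shift cm (present axes) [-0.14  0.11  0.46]  (target axes) [-0.14  0.11  0.46] turn deg [-0.  -0.1 -0. ] q [0.01 0.19 1.81 0.   1.14 1.6 ]
```

```bash

python3 -m creep '[{"hand":0.2,"translation":[-0.1,0.1,0.3],"delta_rot":[0,0,0]},{"hand":0.2,"translation":[0,0,0.15],"delta_rot":[0,0,0]},{"hand":0.2,"translation":[0,0,0],"delta_rot":[0,0,0]},{"hand":0.2,"translation":[0,0,0],"delta_rot":[0,0,0]}]'
python3 go.py .5926 .0767 .0403 -1.5
```

```text
t: 20.18
tool_pos: [0.5922, 0.0767, 0.0395]
tool_rot: [3.141, -0.042, 0.0]
contact_force: [-3.0, -0.5, 1.6]
opening: 0.0369
t 20.18 pos [0.5922 0.0767 0.0395] psi -1.5 op 0.0369 F [-3.  -0.5  1.6]
shift cm (present axes) [ 0.04 -0.   -0.08]  (target axes) [ 0.04 -0.   -0.08] turn deg [ 0. -0. -0.] q [ 0.    0.19  1.82 -0.    1.13  1.6 ]
```

Resting on the pad (force went from −3.7 to +1.6 N). I'll release and go to the link.

```bash

python3 -m creep '[{"hand":0.65,"translation":[0,0,0],"delta_rot":[0,0,0]},{"hand":0.65,"translation":[0,0,0],"delta_rot":[0,0,0]},{"hand":0.65,"translation":[0,0,-2],"delta_rot":[0,0,0]},{"hand":0.65,"translation":[0,0,-4],"delta_rot":[0,0,0]},{"hand":0.65,"translation":[0,0,-5],"delta_rot":[0,0,0]},{"hand":0.65,"translation":[0,0,0],"delta_rot":[0,0,0]},{"hand":0.65,"translation":[0,0,0],"delta_rot":[0,0,0]}]'
python3 go.py .4135 .3135 .15 15.5
```

```text
t: 21.05
tool_pos: [0.5923, 0.0768, 0.1501]
tool_rot: [-3.141, 0.042, -0.002]
contact_force: [-0.4, 0.4, -0.2]
opening: 0.0556
t 21.05 pos [0.5923 0.0768 0.1501] psi -1.5 op 0.0556 F [-0.4  0.4 -0.2]
shift cm (present axes) [-18.5  -23.19  -0.02]  (target axes) [-10.91 -27.59   0.01] turn deg [  0.   -0.1 -17. ] q [0.   0.06 1.76 0.   1.32 1.6 ]
```

```bash

python3 -m creep '[{"hand":0.5,"translation":[-3.1,-3.9,0],"delta_rot":[0,0,0]},{"hand":0.5,"translation":[-3.1,-3.9,0],"delta_rot":[0,0,0]},{"hand":0.5,"translation":[-3.1,-3.9,0],"delta_rot":[0,0,0]},{"hand":0.5,"translation":[-3.1,-3.9,0],"delta_rot":[0,0,0]},{"hand":0.5,"translation":[-3.1,-3.9,0],"delta_rot":[0,0,0]},{"hand":0.5,"translation":[-3.0,-3.7,0],"delta_rot":[0,0,-8.5]},{"hand":0.5,"translation":[0,0,4],"delta_rot":[0,0,-8.5]},{"hand":0.5,"translation":[0,0,4],"delta_rot":[0,0,0]}]'
python3 -m creep '[{"hand":0.5,"translation":[0,0,0],"delta_rot":[0,0,0]},{"hand":0.5,"translation":[0,0,0],"delta_rot":[0,0,0]}]'
python3 go.py .4135 .3135 .011 15.5
python3 - <<'E'
from h import *
im,d=ctrl.get_image("scene");cv2.imwrite("pics/a5.png",cv2.resize(im[120:290,210:480,::-1],None,fx=2.9,fy=2.9))
E
```

```text
t: 22.05
tool_pos: [0.412, 0.3139, 0.0671]
tool_rot: [3.112, 0.427, -0.002]
contact_force: [0.1, 0.7, -0.4]
opening: 0.0425
t: 22.3
tool_pos: [0.4135, 0.3136, 0.0695]
tool_rot: [-3.113, -0.423, -0.0]
contact_force: [-0.5, -0.1, 0.6]
opening: 0.0427
t 22.30 pos [0.4135 0.3136 0.0695] psi 15.5 op 0.0427 F [-0.5 -0.1  0.6]
shift cm (present axes) [-0.01  0.01  5.85]  (target axes) [-0.01  0.01  5.85] turn deg [-0. -0. -0.] q [ 0.51 -0.03  2.    0.    1.18  1.81]
```

View pics/a5.png

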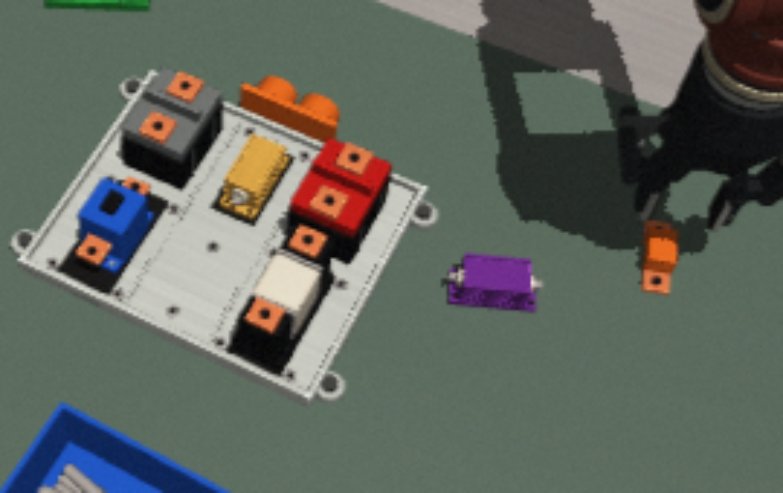

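All three parts are on their pads: fuse at crop (285,290), sensor (115,220), resistor (253,178). The link (657,250) lies below the jaws. I'll descend and grip it.

```bash

python3 -m creep '[{"hand":0.5,"translation":[0,0,2.5],"delta_rot":[0,0,0]},{"hand":0.5,"translation":[0,0,2.2],"delta_rot":[0,0,0]},{"hand":0.5,"translation":[0,0,1.1],"delta_rot":[0,0,0]},{"hand":0.5,"translation":[0,0,0],"delta_rot":[0,0,0]},{"hand":0.2,"translation":[0,0,0],"delta_rot":[0,0,0]},{"hand":0.05,"translation":[0,0,0],"delta_rot":[0,0,0]},{"hand":0.05,"translation":[0,0,0],"delta_rot":[0,0,0]},{"hand":0.05,"translation":[0,0,0],"delta_rot":[0,0,0]}]' 40
python3 go.py .4135 .3135 .011 15.5
```

```text
t: 23.35
tool_pos: [0.4145, 0.3142, 0.0126]
tool_rot: [-3.112, -0.423, -0.004]
contact_force: [-0.6, -0.9, 6.7]
opening: 0.0214
t 23.35 pos [0.4145 0.3142 0.0126] psi 15.5 op 0.0214 F [-0.6 -0.9  6.7]
shift cm (present axes) [-0.11  0.04  0.16]  (target axes) [-0.11  0.04  0.16] turn deg [-0.  -0.1 -0. ] q [ 0.51  0.06  2.01 -0.    1.06  1.81]
```

```bash

python3 -m creep '[{"hand":0.05,"translation":[0,0,-4],"delta_rot":[0,0,0]},{"hand":0.05,"translation":[0,0,-5],"delta_rot":[0,0,0]},{"hand":0.05,"translation":[0,0,-5],"delta_rot":[0,0,8.5]},{"hand":0.05,"translation":[0,0,0],"delta_rot":[0,0,8.5]},{"hand":0.05,"translation":[0,0,0],"delta_rot":[0,0,0]},{"hand":0.05,"translation":[0,0,0],"delta_rot":[0,0,0]}]'
python3 go.py .5376 .0781 .15 -1.5
python3 - <<'E'
from h import *
im,d=ctrl.get_image("scene");cv2.imwrite("pics/a6.png",cv2.resize(im[120:270,350:500,::-1],None,fx=4,fy=4))
E
```

```text
t: 24.1
tool_pos: [0.4124, 0.3131, 0.1496]
tool_rot: [3.14, -0.038, -0.004]
contact_force: [-0.3, 0.2, -1.6]
opening: 0.021
t 24.10 pos [0.4124 0.3131 0.1496] psi -1.4 op 0.0210 F [-0.3  0.2 -1.6]
shift cm (present axes) [13.09 23.19 -0.04]  (target axes) [13.13 23.16 -0.04] turn deg [0.1 0.1 0.1] q [ 0.51 -0.13  1.95  0.    1.33  2.1 ]
```

View pics/a6.png

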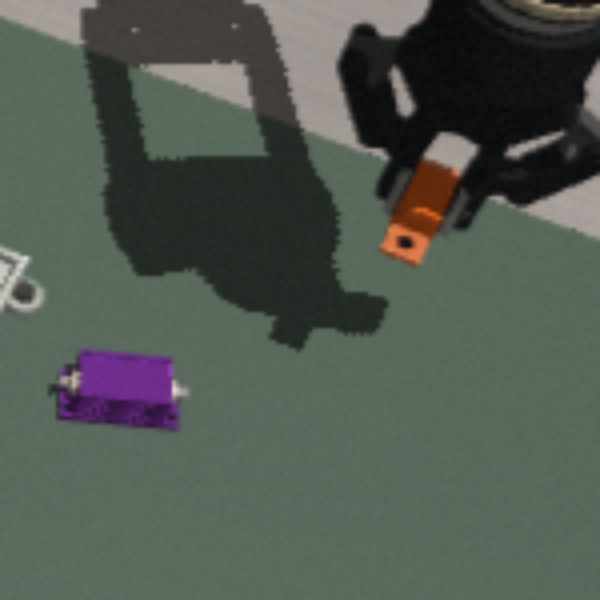

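The link is held level (copper end at crop 405,243). I'll check the in-hand link and the terminals it must bridge.

```bash

python3 - <<'E'
from h import *
o=ctrl.get_obs()
im,D=ctrl.get_image("scene");cv2.imwrite("pics/a7.png",im[:,:,::-1]);b=im[:,:,::-1].copy()
for r in blobs(b,'anyor',None,20):
    p=depthpt("scene",r[:2],D)[0]
    print(np.round(r[:2],1),r[2],p, 'z64',ray("scene",r[:2],.064)[0,:2],'z141',ray("scene",r[:2],.141)[0,:2])
m=cv2.inRange(hsv(b),*R['anyor']);pts=np.array([(u,v) for u in range(440,475) for v in range(155,190) if m[v,u]])
p=depthpt("scene",pts,D); e=p[p[:,2]<.146]; print('strip end',e.mean(0),e.max(0),e.min(0),'all max',p.max(0),p.min(0),o['tool_pos'])
im,D=ctrl.get_image("top");b=im[:,:,::-1].copy();cv2.imwrite("pics/a7t.png",b)
for r in blobs(b,'anyor',None,20):
    print('top',np.round(r[:2],1),r[2],depthpt("top",r[:2],D)[0],ray("top",r[:2],.064)[0,:2])
E
```

```text
[489.   58.9] 95 [0.4543 0.2808 0.459 ] z64 [-0.0351  0.2948] z141 [0.0603 0.292 ]
[518.7  58.9] 359 [0.4313 0.3194 0.456 ] z64 [-0.069   0.3625] z141 [0.0293 0.3541]
[227.8 101.7] 53 [ 0.3876 -0.2346  0.0572] z64 [ 0.3928 -0.2309] z141 [ 0.4519 -0.1891]
[256.7 102.5] 58 [ 0.3571 -0.171   0.0559] z64 [ 0.3636 -0.1672] z141 [ 0.4252 -0.1307]
[273.3 149.5] 80 [ 0.4735 -0.0657  0.0654] z64 [ 0.4725 -0.0662] z141 [ 0.5249 -0.0383]
[310.7 156.7] 413 [0.4359 0.0118 0.0399] z64 [0.4528 0.0183] z141 [0.5069 0.039 ]
[264.  163.5] 80 [ 0.5175 -0.0663  0.0654] z64 [ 0.5165 -0.0668] z141 [ 0.5652 -0.0389]
[331.6 174.5] 92 [0.4775 0.0803 0.0661] z64 [0.4761 0.0799] z141 [0.5282 0.0954]
[452.4 178.2] 132 [0.4284 0.3146 0.1418] z64 [0.3664 0.3194] z141 [0.4277 0.3146]
[256.9 183.3] 23 [ 0.553  -0.0669  0.0329] z64 [ 0.5708 -0.056 ] z141 [ 0.6148 -0.0289]
[323.1 189.3] 96 [0.5204 0.0791 0.0645] z64 [0.52  0.079] z141 [0.5684 0.0946]
[315.8 202.6] 81 [0.5589 0.0794 0.0659] z64 [0.5578 0.079 ] z141 [0.603  0.0946]
[241.8 205.5] 68 [ 0.6203 -0.0682  0.0347] z64 [ 0.635  -0.0579] z141 [ 0.6736 -0.0307]

[... 359 characters left out ...]
69]
top [318.5 196.7] 68 [ 0.6201 -0.0693  0.0356] [ 0.6154 -0.0669]
top [248.6 223.7] 118 [0.5556 0.078  0.0657] [0.5558 0.0781]
top [317.4 226.1] 80 [ 0.5563 -0.0675  0.0351] [ 0.5535 -0.0651]
top [248.  242.3] 141 [0.5169 0.0781 0.0649] [0.5169 0.0782]
top [318.6 245.5] 112 [ 0.5132 -0.0677  0.0665] [ 0.5134 -0.0679]
top [246.7 263.3] 144 [0.4738 0.0795 0.0655] [0.4738 0.0796]
top [318.  266.9] 117 [ 0.4695 -0.0669  0.0651] [ 0.4695 -0.067 ]
top [119.2 281.5] 102 [0.434  0.3132 0.1415] [0.4316 0.3402]
top [280.8 287.8] 388 [0.4232 0.0082 0.0021] [0.4256 0.0086]
top [400.1 311.1] 98 [ 0.3833 -0.2359  0.0566] [ 0.3839 -0.2339]
top [368.8 324.9] 97 [ 0.3545 -0.1717  0.0572] [ 0.3553 -0.1703]
```

View pics/a7t.png

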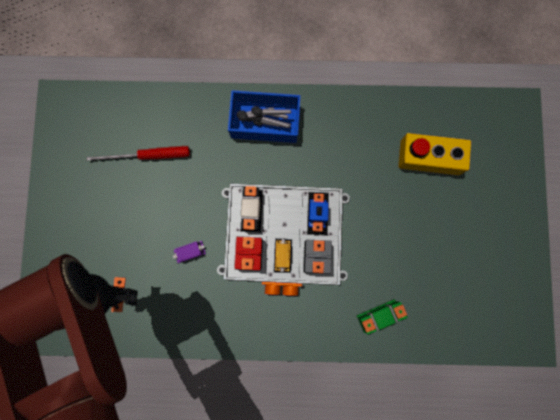

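Relative to the contactors, the fuse measures (95.0, −1) mm and the sensor (97, 0) mm, against a nominal 96, and the bystanders haven't moved. I'll carry the link over.

```bash

python3 -m creep '[{"hand":0.05,"translation":[2.6,4.6,0],"delta_rot":[0,0,0]},{"hand":0.05,"translation":[2.6,4.6,0],"delta_rot":[0,0,0]},{"hand":0.05,"translation":[2.6,4.6,0],"delta_rot":[0,0,0]},{"hand":0.05,"translation":[2.6,4.6,0],"delta_rot":[0,0,0]},{"hand":0.05,"translation":[2.7,4.7,0],"delta_rot":[0,0,0]},{"hand":0.05,"translation":[0,0,3],"delta_rot":[0,0,0]},{"hand":0.05,"translation":[0,0,0],"delta_rot":[0,0,0]},{"hand":0.05,"translation":[0,0,0],"delta_rot":[0,0,0]}]'
python3 go.py .5386 .0781 .0766 -1.5
python3 - <<'E'
from h import *
im,d=ctrl.get_image("scene");cv2.imwrite("pics/a8.png",cv2.resize(im[120:270,240:400,::-1],None,fx=4,fy=4))
E
```

```text
t: 25.25
tool_pos: [0.5379, 0.0796, 0.1211]
tool_rot: [-3.141, 0.04, 0.001]
contact_force: [0.2, 0.2, -0.3]
opening: 0.0208
t 25.25 pos [0.5379 0.0796 0.1211] psi -1.5 op 0.0208 F [ 0.2  0.2 -0.3]
shift cm (present axes) [0.07 0.15 4.45]  (target axes) [0.07 0.15 4.45] turn deg [-0.  0.  0.] q [ 0.01 -0.04  1.91  0.    1.27  1.61]
```

View pics/a8.png

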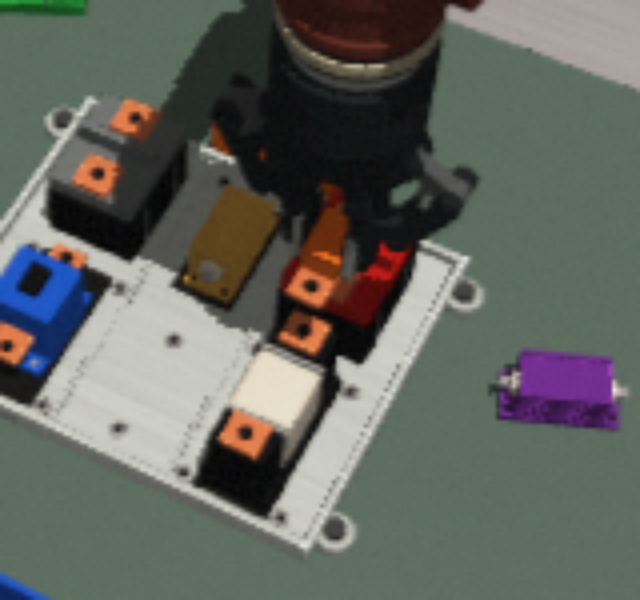

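The link end (crop 310,288) is lined up above the fuse's near terminal (303,332). I'll lower it, gently at the end.

```bash

python3 -m creep '[{"hand":0.05,"translation":[0.07,0.1,2],"delta_rot":[0,0,0]},{"hand":0.05,"translation":[0,0,1.5],"delta_rot":[0,0,0]},{"hand":0.05,"translation":[0,0,0.5],"delta_rot":[0,0,0]},{"hand":0.05,"translation":[0,0,0],"delta_rot":[0,0,0]},{"hand":0.05,"translation":[0,0,0],"delta_rot":[0,0,0]},{"hand":0.05,"translation":[0,0,0],"delta_rot":[0,0,0]}]'
python3 go.py .5386 .0781 .0766 -1.5
```

```text
t: 26.05
tool_pos: [0.5393, 0.0782, 0.0817]
tool_rot: [-3.141, 0.042, -0.002]
contact_force: [0.1, -0.2, -0.8]
opening: 0.0211
t 26.05 pos [0.5393 0.0782 0.0817] psi -1.5 op 0.0211 F [ 0.1 -0.2 -0.8]
shift cm (present axes) [-0.07  0.01  0.51]  (target axes) [-0.07  0.01  0.51] turn deg [-0.  -0.1 -0. ] q [ 0.01  0.01  1.93 -0.    1.2   1.6 ]
```

```bash

python3 -m creep '[{"hand":0.05,"translation":[-0.05,0,0.3],"delta_rot":[0,0,0]},{"hand":0.05,"translation":[0,0,0.1],"delta_rot":[0,0,0]},{"hand":0.05,"translation":[0,0,0.1],"delta_rot":[0,0,0]},{"hand":0.05,"translation":[0,0,0],"delta_rot":[0,0,0]},{"hand":0.05,"translation":[0,0,0],"delta_rot":[0,0,0]}]'
python3 go.py .5386 .0781 .0766 -1.5
```

```text
t: 26.68
tool_pos: [0.5383, 0.0782, 0.0766]
tool_rot: [3.141, -0.042, -0.0]
contact_force: [-4.3, -0.1, 5.7]
opening: 0.0209
t 26.68 pos [0.5383 0.0782 0.0766] psi -1.5 op 0.0209 F [-4.3 -0.1  5.7]
shift cm (present axes) [ 0.03  0.01 -0.  ]  (target axes) [ 0.03  0.01 -0.  ] turn deg [ 0.  0. -0.] q [ 0.01  0.02  1.93 -0.    1.19  1.6 ]
```

Contact at exactly the expected height, with 5.7 N upward. I'll release, retreat and check.

```bash

python3 -m creep '[{"hand":0.45,"translation":[0,0,0],"delta_rot":[0,0,0]},{"hand":0.45,"translation":[0,0,0],"delta_rot":[0,0,0]},{"hand":0.45,"translation":[0,0,-1],"delta_rot":[0,0,0]},{"hand":0.45,"translation":[0,0,-3],"delta_rot":[0,0,0]},{"hand":0.45,"translation":[0,0,-5],"delta_rot":[0,0,0]},{"hand":0.45,"translation":[0,0,-5],"delta_rot":[0,0,0]},{"hand":0.45,"translation":[-4,-4,-3],"delta_rot":[0,0,0]},{"hand":0.45,"translation":[-4,-4,0],"delta_rot":[0,0,0]}]'
python3 -m creep '[{"hand":0.45,"translation":[0,-5,0],"delta_rot":[0,0,0]},{"hand":0.45,"translation":[0,-5,0],"delta_rot":[0,0,0]},{"hand":0.45,"translation":[0,-5,0],"delta_rot":[0,0,0]},{"hand":0.45,"translation":[0,-5,0],"delta_rot":[0,0,0]},{"hand":0.45,"translation":[0,0,0],"delta_rot":[0,0,0]}]'
python3 - <<'E'
from h import *
im,D=ctrl.get_image("scene");b=im[:,:,::-1].copy();cv2.imwrite("pics/a9.png",cv2.resize(b[120:270,200:370],None,fx=4,fy=4))
m=cv2.inRange(hsv(b),*R['anyor'])
pts=np.array([(u,v) for u in range(300,345) for v in range(168,212) if m[v,u]]);p=depthpt("scene",pts,D)
q=p[p[:,2]>.078];print('scene sleeve',len(q),q.mean(0),cv2.minAreaRect(q[:,:2].astype(np.float32)*1000))
for r in blobs(b,'anyor',(200,120,370,270),20): print('scene',np.round(r[:2],1),r[2],depthpt("scene",r[:2],D)[0])
im,D=ctrl.get_image("top");b=im[:,:,::-1].copy();cv2.imwrite("pics/a9t.png",b);cv2.imwrite("pics/a9tc.png",cv2.resize(b[170:310,205:365],None,fx=4,fy=4,interpolation=cv2.INTER_CUBIC))
m=cv2.inRange(hsv(b),*R['anyor'])
pts=np.array([(u,v) for u in range(238,262) for v in range(205,255) if m[v,u]]);p=depthpt("top",pts,D)
q=p[p[:,2]>.078];print('top sleeve',len(q),q.mean(0),cv2.minAreaRect(q[:,:2].astype(np.float32)*1000))
for r in blobs(b,'anyor',(205,170,365,310),20): print('top',np.round(r[:2],1),r[2],depthpt("top",r[:2],D)[0])
for r in blobs(b,'gold',(205,170,365,310),40): print('gold',np.round(r[:2],1),r[2],depthpt("top",r[:2],D)[0],ray("top",r[:2],.036),r[3])
E
```

```text
t: 27.68
tool_pos: [0.4625, 0.1602, 0.2501]
tool_rot: [-3.139, 0.044, -0.012]
contact_force: [0.1, 0.5, 0.4]
opening: 0.0382
t: 28.3
tool_pos: [0.4662, 0.3619, 0.2456]
tool_rot: [-3.141, 0.036, -0.0]
contact_force: [-0.3, -0.7, -0.9]
opening: 0.0385
scene sleeve 141 [0.5396 0.0796 0.0842] ((538.1798095703125, 78.983642578125), (22.300716400146484, 30.043411254882812), 87.8516845703125)
scene [273.3 149.5] 79 [ 0.4722 -0.0662  0.0638]
scene [311.4 156.6] 367 [0.4352 0.0132 0.0406]
scene [264.  163.5] 80 [ 0.5161 -0.0671  0.0633]
scene [331.6 174.5] 91 [0.477  0.08   0.0652]
scene [256.9 183.3] 23 [ 0.5531 -0.0668  0.0331]
scene [319.7 194.2] 276 [0.5464 0.0816 0.0831]
scene [241.8 205.5] 68 [ 0.6206 -0.0681  0.0352]
scene [300.9 228.1] 89 [0.6288 0.0779 0.0662]
top sleeve 161 [0.5358 0.079  0.0862] ((536.07177734375, 79.25353240966797), (21.85417366027832, 29.971445083618164), 87.36528778076172)
top [250.  190.6] 101 [0.6256 0.077  0.0635]
top [318.5 196.8] 66 [ 0.6198 -0.0694  0.0358]
top [247.4 233.8] 352 [0.5329 0.0783 0.0866]
top [317.4 226.1] 80 [ 0.5562 -0.0675  0.0357]
top [318.6 245.4] 114 [ 0.5133 -0.0677  0.0661]
top [246.8 263.4] 144 [0.4736 0.0794 0.0646]
top [318.  266.9] 117 [ 0.4694 -0.0669  0.0657]
top [280.8 287.8] 387 [0.4232 0.0083 0.0026]
gold [282.1 254.3] 354 [0.4946 0.0069 0.037 ] [[0.4946 0.0069 0.036 ]] ((282.0, 254.0), (26.0, 14.0), 90.0)
```

View pics/a9.png

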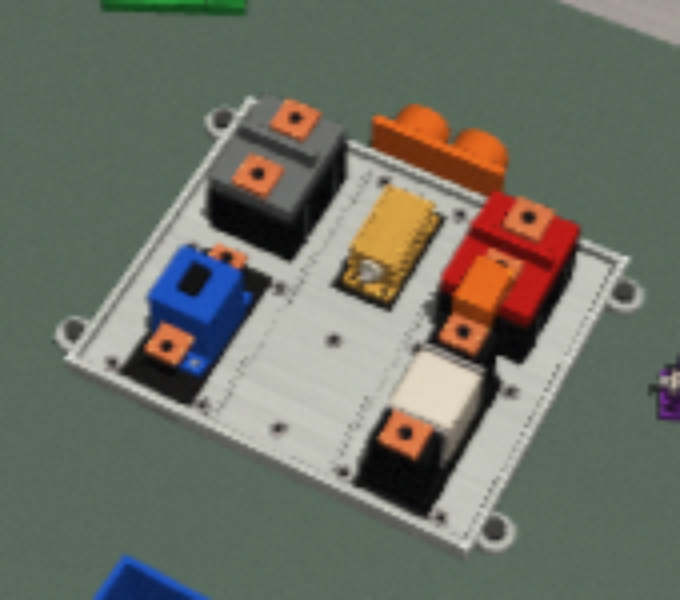

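View pics/a9tc.png

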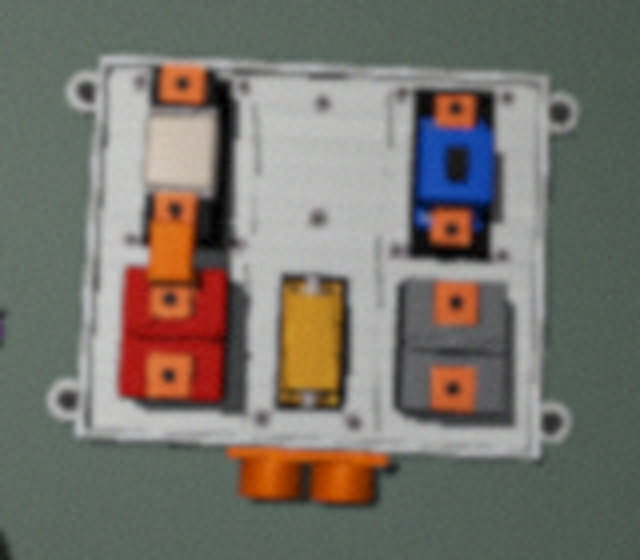

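Everything is in place. The link's sleeve (scene crop 480,290) measures about 41 mm behind the contactor origin, with its top at 85 mm and turned less than 3° from the tray. The resistor is on its pad. The pads are covered and the gripper is clear, so I'll hand in.

```bash
python3 - <<'E'
from h import ctrl
print(ctrl.finish_job(), ctrl.get_obs()['t'])
E
```

```text
the job is handed in; nothing more can be done
the job is handed in; nothing more can be done
```

The junction box is laid out as asked and the job is handed in; the last clock reading before hand-in was about 28 s of the 109 s allowed. No verdict is reported, so the figures below are my own last measurements.

| Part | Measured | Nominal |
|---|---|---|
| Fuse (from positive contactor) | about 95 mm behind, 1 mm aside | 96 mm, 0 |
| Sensor (from negative contactor) | about 97 mm behind, within 1–2 mm aside | 96 mm, 0 |
| Resistor (from its pad centre) | within about 2 mm | 0 |
| Link (from positive contactor) | about 41 mm behind, top at 85 mm | 41 mm, 85 mm |

- **Fuse:** I measured its position before the link went on. The check afterwards showed its rear terminal within about 1 mm of where it had been.
- **Link:** It lies flat across the positive contactor's rear terminal and the fuse's nearer terminal, and is turned less than 3° from the tray.
- **Bystanders:** The bolt bin, pendant and screwdriver were never touched, and showed no shift in the overhead view I checked just before placing the link.
- **Gripper:** It was open and well clear of everything at the end.

No check failed. The two cameras disagreed by 2–4 mm in x throughout, so I used the mean of both views for targets and measured final offsets within a single view.

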